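Hang a case ring on the free branch of a rotary rack

TASK

Gently push the rotary rack round by its branches until the empty one points straight out over the pointer at the front of its foot. Then take the ring holder that stands on the bench, hang it on that branch's upright pin, press it firmly home on the rubber washer with a steady push of about 12 N (never more than 22 N) and let go of it there. Leave the loupe, the tin and the marker where they are.

Things in the scene. Friction and masses are not known exactly. Their poses are not given: they have to be found in the camera images.
- rack: Rotary steel hanging rack; its grey round foot, 120 mm wide, is fixed to the bench. Origin: centre of the foot's underside, on the vertical turning axis. Its -x axis is its front, towards the robot, marked by a steel pointer that sticks out of the foot's rim. On a 22 mm post turns a hub (36 mm wide, 80 to 121 mm above the bench) with four level branches at right angles; three carry fixed holders.
- tree (a joint): Turn of the rack's head, rad, anticlockwise seen from above; 0 or 2 pi: the empty branch points along the foot's -x axis, over the pointer. Starts at 0.6 to 5.68, turns freely past a full turn, takes 0.12 N m, stays where left. Branches: round bars 10 mm thick, centre line 100 mm above the bench, 85 mm long from the axis, each ending in an upright pin. Tops of the hung holders: 164 mm.
- free_pin (a point): Tip of the empty branch's upright pin (9 mm thick, round tip), 141 mm above the bench, 85 mm from the turning axis. Its x axis points inward to that axis, z up. Round the pin's root is a stop collar, 17 mm wide, with a rubber washer on top, the holder's seat. The washer's top is 20 to 29 mm below the tip, differs every time and is not measured: feel for it. It gives about 0.2 mm per N.
- holder: Ring holder, loose, about 0.15 kg: upright aluminium sleeve 22 mm wide, 50 mm tall, with a steel case ring (43 mm wide, 14 mm tall) round its foot. A blind bore 12 mm wide, 36 mm deep, open at the underside, takes the pin. Origin: centre of its underside, z up along the bore. Grip the sleeve from above, 30 to 48 mm above its underside.
- loupe: Black eye loupe, 35 mm across, 34 mm tall, standing on the bench; to be left alone. Origin: centre of its underside.
- parts_tin: Round aluminium tin with lid, 50 mm across, 21 mm tall, on the bench; to be left alone. Origin: centre of its underside.
- marker: Marker pen 134 mm long and 13 mm thick, lying on the bench; to be left alone. Origin: centre of its underside.

How it is judged (in metres and radians):
On the way, in this order (a step that is already met when the one before it is completed fails the run):
1. the empty branch is turned to point over the pointer (pin tip within 15 mm of the front line) (x of free_pin in the frame of rack below 0 m and y of free_pin in the frame of rack between -0.015 and 0.015 m), for 0.2 s.
2. the holder is over the pin of the empty branch and pressed onto its washer with at least 8 N (horizontal distance between holder and free_pin below 0.004 m and z of holder in the frame of free_pin below -0.017 m and contact force between holder and rack above 8 N), for 0.2 s.
At the end, for the whole second after the job is handed in: The holder hangs at rest on the pin of the empty branch: centred on it within 4 mm, upright within 0.1 rad, its underside at least 17 mm below the pin's tip, its weight on the rack; and that branch still points over the pointer (pin tip within 20 mm of the front line) (x of free_pin in the frame of rack below 0 m and y of free_pin in the frame of rack between -0.02 and 0.02 m and horizontal distance between holder and free_pin below 0.004 m and z of holder in the frame of free_pin below -0.017 m and angle between holder's own z axis and vertical below 0.1 rad and contact force between holder and rack above 0.3 N and linear speed of holder below 0.02 m/s); the robot touches nothing.
It fails at once if the holder is pushed against the rack with more than 22 N (contact force between holder and rack above 22 N).
It fails at once if the robot itself pushes or knocks the rack with more than 30 N (contact force between any of the fingers, the arm and rack above 30 N).
It fails at once if the loupe, the tin or the marker is displaced by more than 30 mm (distance of any of loupe, parts_tin, marker from where it was at the start of the episode above 0.03 m).
It also fails if it takes over 72 s, if anything falls off the work surface, if the arm or the gripper's body presses on something with over 40 N, if the wrist force passes 120 N, or if a joint passes its speed limit or range.

ROBOT

A 6-joint arm with a two-finger parallel gripper is mounted at the origin on a cart in front of the work surface, level with it; the furniture and walls round the work are solid. World frame = base frame: x ahead of the robot, y to its left, z up, the work surface at z = 0. Lengths are in m, angles in degrees, forces in N, time in s.
With the tool pointing down it reaches from about 0.4 to 0.825 m from the base axis. Payload 7 kg.
Tool frame: the origin (TCP) lies midway between the tips of the shut fingers; the grasp point (between the pads) lies 19 mm behind it (ctrl.hold_point_z is the distance from the TCP to the grasp point, in m); z points along the fingers, x is the direction in which the jaws open and shut, and the axes are right-handed (so a half turn about z gives the same grasp; the last joint's range is limited). The gripper opens to 88 mm and grips with 3 to 60 N. Pads are 19 mm wide; open, the fingers measure 130 mm over their backs; the gripper's body (78 mm by 193 mm) begins 47 mm behind the grasp point.
Start: joints at [91.736, 20.546, 0.682, 0, -70.136, -16.507], TCP at [0.172, 0.653, 0.227] pointing down, gripper open.
Joint ranges: [-176.03, 176.03], [-82.01, 121.73], [-58.28, 71.71], [-173.87, 95.51], [-174.79, -0.11], [-173.66, 173.66]. Speed limits (degrees/s): [136.94, 136.94, 172.46, 180, 180, 180].

INTERFACE

Orientations are given as [roll, pitch, yaw] about the fixed x, y, z axes, in that order (R = Rz(yaw) Ry(pitch) Rx(roll)).
In Python, from plant import ctrl gives the robot as it stands.
- The arm moves only by the tool apply_moves, never from a script. Its argument "motion" is a list of rows, each a list of 2 entries, a list of its own where there are three numbers: the shift along the world's x, y, z in cm, then the turn about the world's z in degrees. In form: [[[tx, ty, tz], roll], ...]. A call has 1 to 10 rows; each row is the pose to reach, as a shift and turn from the pose commanded when the call began; what a row does not reach only later rows make up. A row lasts 1/10 s, in which the tool goes at most 50 mm and 8.59 degrees, less where a joint would pass 70% of its speed; a pose out of reach is approached as far as the arm can. A call with a gripper value outside its range is refused whole. "hand" is the finger opening in cm, from 0 to 8.76, set as the call begins (left out, the last holds). The fingers move at their own pace and stop on an object; the grip force is fixed at half the most. Time passes only in rows, so rows that repeat a pose let the fingers close. It gives the time, the measured TCP pose, the force and the opening at its end, in the units of the state.
- ctrl.get_obs(): the state, without advancing time (a new reading comes with each control period).
- ctrl.snapshot(name): name is "scene" or "top" or "wrist"; returns (picture, depth): 420x560x3 uint8, blue, green, red; 420x560 float32, m along the optical axis (not along the pixel's ray), 0 where there is no reading.
- ctrl.camera_model(name): a dict with "fx", "fy", "cx", "cy" (pixels), "k1" (the pictures are not rectified: a ray, as slopes to the right and down, at radius r is drawn at 1 + k1 r^2 times it, then the intrinsics apply), "cam_to_world" (4x4, takes a point from camera to world coordinates); the wrist camera has in their place "tool_from_camera" (4x4, takes a point from camera to tool coordinates, whose origin is the TCP and whose axes are the tool frame's). Camera axes: x right, y down, z forward; pixel columns grow to the right and rows downward; lengths in m; the calibration is good to about 2 mm. A picture is of the moment at which its call begins: read the wrist's pose just before it. camera_model takes no time and is no camera call.
- ctrl.close_job(): hands the job in, once; it reports no verdict.
The state is a dict: "clock": time; "joint_pos": joint angles; "qvel": joint speeds; "tau": joint torques, N m; "tool_pos": TCP position; "orientation": TCP orientation; "force": force on the tool from outside, world axes, zero at the start; "moment": the same for the moment, N m; "opening": finger opening in m.
Only numpy, scipy, OpenCV 4.12 (cv2) and the standard library are available. Lean on these libraries where they do the work, as an engineer would, in place of code of your own. Each camera call takes 0.05 s, during which the arm holds its last target.

## Working session

There is one attempt and no reset: what is moved stays moved. The work goes in short steps, Python scripts to look and compute and a tool call to move; the robot and the scene stay as the last step left them, time stands still between calls to the robot, and variables do not carry over. Pictures are saved under pics/ and viewed, and the job is handed in when it is done.

Besides the shell and the picture viewer there is one more tool, called after "Request:" as name(argument=value, ...), one argument or row to a line, values as JSON. apply_moves: Moves the arm, as the interface text tells. Its arguments: {"type":"object","properties":{"motion":{"type":"array"},"hand":{"type":"number"}},"required":["motion"]}

```bash
mkdir -p pics; ls; python3 - <<'E'
from plant import ctrl
import cv2,json
print(ctrl.get_obs()); print(ctrl.hold_point_z)
import numpy as np
for n in ["scene","top"]:
    p,d=ctrl.snapshot(n); cv2.imwrite(f"pics/{n}0.png",p); np.save(f"pics/{n}0.npy",d); print(n,ctrl.camera_model(n))
print(ctrl.camera_model("wrist"))
E
```

```text
pics
{'clock': 0.0, 'joint_pos': array([ 9.17376651e+01,  2.05920219e+01,  6.32917684e-01, -1.98023309e-02,
       -7.01367439e+01, -1.65071114e+01]), 'qvel': array([-0.0252164 , -0.0078903 , -0.00707292, -0.01378424, -0.02556238,
       -0.12067389]), 'tau': array([ 1.19692344e-03, -5.82726717e+01,  2.93046874e+01,  6.99694365e+00,
        6.94389077e-03, -1.56068609e-04]), 'tool_pos': array([0.1719792 , 0.65220395, 0.22561057]), 'orientation': array([-1.79990612e+02, -9.71873373e-02, -1.04776198e+02]), 'force': array([ 0.16042201,  0.1657515 , -0.26452271]), 'moment': array([-0.00569862, -0.04030032, -0.00740109]), 'opening': 0.08758829534602403}
0.0188
scene {'fx': 447.07125212075704, 'fy': 447.07125212075704, 'cx': 279.37886574832663, 'cy': 208.5805490620174, 'k1': 0.005585437264148247, 'cam_to_world': array([[-0.83528688, -0.35320818,  0.42135473,  0.14237811],
       [-0.54980519,  0.54101506, -0.63640942,  0.49367082],
       [-0.00317424, -0.76324746, -0.64609847,  0.68004707],
       [ 0.        ,  0.        ,  0.        ,  1.        ]])}
top {'fx': 388.48955640046273, 'fy':
[... 154 characters left out ...]
4771228,  0.37778008],
       [-0.99968924,  0.01351728,  0.02094546, -0.07792669],
       [-0.02271125, -0.14745111, -0.98880856,  0.94131753],
       [ 0.        ,  0.        ,  0.        ,  1.        ]])}
{'fx': 324.05192087088164, 'fy': 324.05192087088164, 'cx': 278.8521720568684, 'cy': 208.8148431988757, 'k1': -0.05895171563482852, 'tool_from_camera': array([[ 9.99999344e-01, -1.05485327e-04,  1.14052329e-03,
        -4.31164608e-04],
       [-2.50415159e-04,  9.51526465e-01,  3.07566780e-01,
        -8.42346230e-02],
       [-1.11768187e-03, -3.07566864e-01,  9.51525814e-01,
        -1.59287111e-01],
       [ 0.00000000e+00,  0.00000000e+00,  0.00000000e+00,
         1.00000000e+00]])}
```

View pics/scene0.png

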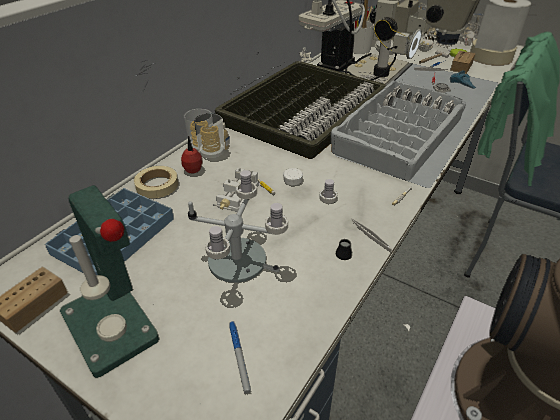

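View pics/top0.png

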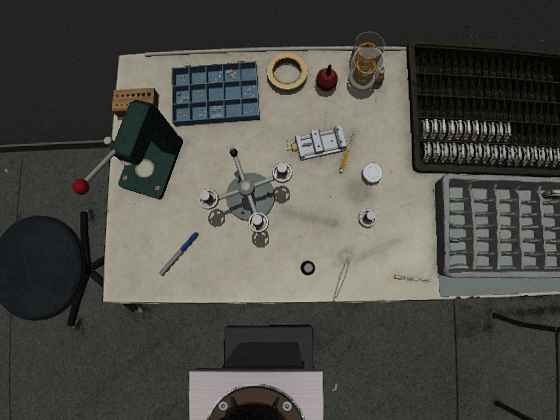

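Top view: the rack hub is near (246,187), with its empty branch tip at about (234,152) pointing away from the robot. The holder is at (367,217), the loupe (308,268), the tin (372,173) and the marker (179,254). Next I zoom in and measure.

```bash
cat > h.py <<'E'
import numpy as np,cv2
from plant import ctrl
from scipy.spatial.transform import Rotation as R
def Tcam(n,obs=None):
    m=ctrl.camera_model(n)
    if n!="wrist": return m,m["cam_to_world"]
    T=np.eye(4);T[:3,:3]=R.from_euler('xyz',obs["orientation"],degrees=True).as_matrix();T[:3,3]=obs["tool_pos"]
    return m,T@m["tool_from_camera"]
def slope(m,u,v):
    x=(u-m["cx"])/m["fx"];y=(v-m["cy"])/m["fy"]
    a,b=x,y
    for _ in range(20):
        s=1+m["k1"]*(a*a+b*b);a,b=x/s,y/s
    return a,b
def ray(n,u,v,obs=None):
    m,T=Tcam(n,obs);a,b=slope(m,u,v)
    return T[:3,3],T[:3,:3]@np.array([a,b,1.])
def onz(n,u,v,z,obs=None):
    o,d=ray(n,u,v,obs);return o+d*(z-o[2])/d[2]
def dep(n,u,v,D,obs=None):
    o,d=ray(n,u,v,obs);return o+d*D[int(v),int(u)]
def proj(n,p,obs=None):
    m,T=Tcam(n,obs);q=np.linalg.inv(T)@np.append(p,1);a,b=q[:2]/q[2];s=1+m["k1"]*(a*a+b*b)
    return m["cx"]+m["fx"]*a*s,m["cy"]+m["fy"]*b*s
def cloud(n,D,obs=None):
    m,T=Tcam(n,obs);v,u=np.indices(D.shape);a,b=slope(m,u.astype(float),v.astype(float))
    return np.stack([a*D,b*D,D],-1)@T[:3,:3].T+T[:3,3]
E
python3 - <<'E'
from h import *
p=cv2.imread('pics/top0.png');D=np.load('pics/top0.npy')
cv2.imwrite('pics/topz.png',cv2.resize(p[130:290,150:390],None,fx=3.3,fy=3.3,interpolation=cv2.INTER_CUBIC))
for nm,u,v,z in [("hub",246,187,.121),("pin",234,152,.141),("foot",250,197,.0),("holder top",367,216,.05),("loupe",308,268,.034),("tin",372,173,.021),("marker",179,254,.013),("h1",283,170,.164),("h2",258,222,.164),("h3",207,197,.164)]:
    print(nm,onz("top",u,v,z).round(3),dep("top",u,v,D).round(3))
C=cloud("top",D)
for lo,hi in [(.155,.17),(.11,.15)]:
    mk=(D>0)&(C[...,2]>lo)&(C[...,2]<hi)&(C[...,0]>.3)&(C[...,0]<.75)&(abs(C[...,1])<.25)
    n,l,s,c=cv2.connectedComponentsWithStats(mk.astype(np.uint8))
    for i in range(1,n):
        if s[i,4]>5: print(lo,s[i],C[l==i].mean(0).round(4))
E
```

```text
hub [0.565 0.007 0.121] [0.564 0.006 0.125]
pin [0.638 0.031 0.141] [0.645 0.034 0.121]
foot [0.567 0.009 0.   ] [ 0.546 -0.     0.105]
holder top [ 0.508 -0.267  0.05 ] [ 0.508 -0.267  0.049]
loupe [ 0.391 -0.128  0.034] [ 0.391 -0.129  0.024]
tin [ 0.619 -0.291  0.021] [ 0.619 -0.291  0.02 ]
marker [0.427 0.18  0.013] [0.427 0.181 0.012]
h1 [ 0.59  -0.074  0.164] [ 0.59  -0.074  0.164]
h2 [ 0.482 -0.022  0.164] [ 0.483 -0.022  0.163]
h3 [0.536 0.083 0.164] [0.535 0.083 0.165]
0.155 [153 118  14  20  72] [0.6866 0.1865 0.1624]
0.155 [277 163  11  11  92] [ 0.5947 -0.0713  0.1634]
0.155 [199 191  11  11  94] [0.5388 0.089  0.1632]
0.155 [252 215  11  11  92] [ 0.4866 -0.0197  0.1632]
0.11 [151 122  21  23 175] [0.6855 0.1903 0.1303]
0.11 [230 146   7  10  54] [0.6459 0.0363 0.1232]
0.11 [272 163  20  20 185] [ 0.59   -0.0714  0.1267]
0.11 [238 179  16  16 196] [0.5662 0.0082 0.117 ]
0.11 [198 189  21  21 196] [0.5355 0.0854 0.1265]
0.11 [248 213  21  20 195] [ 0.4853 -0.0205  0.1264]
```

View pics/topz.png

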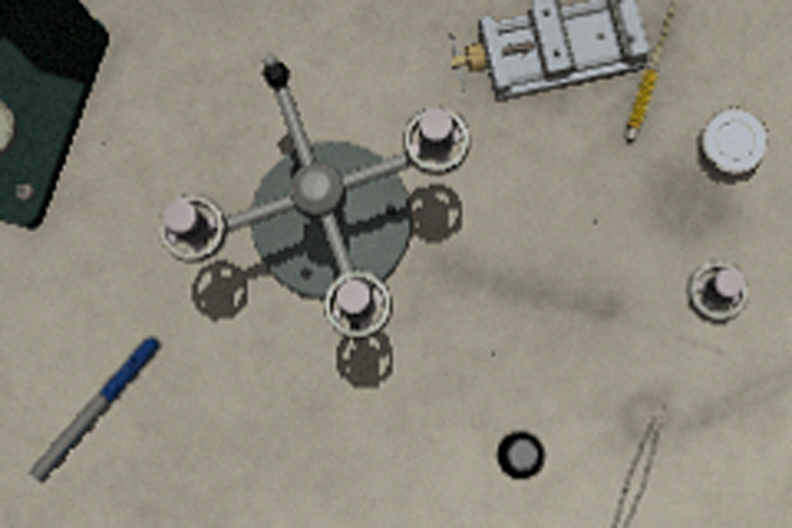

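```bash
python3 - <<'E'
from h import *
for n in["top","scene"]:
    D=np.load(f'pics/{n}0.npy');C=cloud(n,D)
    print(n,"pointer guess",proj(n,np.array([.50,.009,.005])))
    mk=(D>0)&(C[...,2]>.17)&(C[...,0]>.25)&(C[...,0]<.85)&(abs(C[...,1])<.7)
    nn,l,s,c=cv2.connectedComponentsWithStats(mk.astype(np.uint8))
    for i in range(1,nn):
        if s[i,4]>8:
            q=C[l==i];print(s[i],q.min(0).round(3),q.max(0).round(3))
p=cv2.imread('pics/scene0.png')
cv2.imwrite('pics/scz.png',cv2.resize(p[160:320,170:350],None,fx=4,fy=3.7,interpolation=cv2.INTER_CUBIC))
p=cv2.imread('pics/top0.png')
cv2.imwrite('pics/topz2.png',cv2.resize(p[140:250,190:300],None,fx=5.4,fy=5.4,interpolation=cv2.INTER_CUBIC))
E
```

```text
top pointer guess (np.float64(249.95906425156983), np.float64(223.66117777604398))
[  73  100   92   95 2653] [0.515 0.178 0.17 ] [0.721 0.284 0.329]
scene pointer guess (np.float64(264.34645075809146), np.float64(271.85681032469716))
[  69  185   61   71 2553] [0.514 0.184 0.17 ] [0.722 0.29  0.328]
[ 70 235  24  40 467] [0.629 0.263 0.17 ] [0.647 0.279 0.239]
```

View pics/scz.png

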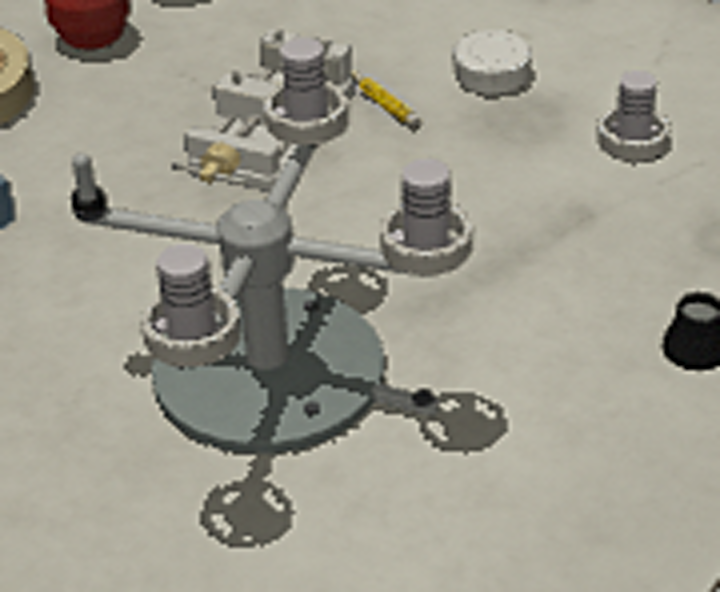

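View pics/topz2.png

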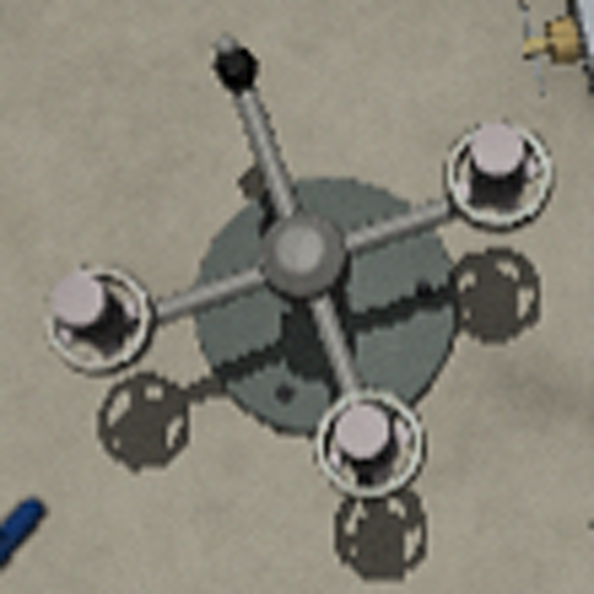

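In the scene zoom, the pointer sticks out of the foot's rim towards the robot. Its dark tip is at zoom (423,397), which is (275.8,267.3) in the full picture.

```bash
python3 - <<'E'
from h import *
D=np.load('pics/scene0.npy')
A=np.array([.5668,.0088])
for u,v in[(275.8,267.3),(272,266.8),(268,266.5)]:
    for z in(.003,.008):
        q=onz("scene",u,v,z);d=q[:2]-A;print(q.round(4),np.hypot(*d).round(4),np.degrees(np.arctan2(d[1],d[0])).round(1),dep("scene",u,v,D).round(4))
# axis from scene too
C=cloud("scene",D)
mk=(D>0)&(C[...,2]>.158)&(C[...,2]<.17)&(C[...,0]>.3)&(C[...,0]<.75)&(abs(C[...,1])<.17)
n,l,s,c=cv2.connectedComponentsWithStats(mk.astype(np.uint8))
for i in range(1,n):
    if s[i,4]>5: q=C[l==i];print(s[i],((q.max(0)+q.min(0))/2).round(4),q.mean(0).round(4))
mk=(D>0)&(C[...,2]>.044)&(C[...,2]<.056)&(C[...,0]>.45)&(C[...,0]<.55)&(abs(C[...,1]+.27)<.05)
q=C[mk];print("holder top scene",q.mean(0))
D=np.load('pics/top0.npy');C=cloud("top",D)
mk=(D>0)&(C[...,2]>.044)&(C[...,2]<.056)&(C[...,0]>.45)&(C[...,0]<.55)&(abs(C[...,1]+.27)<.05)
q=C[mk];print("holder top top",q.mean(0),(q.max(0)+q.min(0))/2)
mk=(D>0)&(C[...,2]>.01)&(C[...,2]<.02)&(C[...,0]>.45)&(C[...,0]<.55)&(abs(C[...,1]+.27)<.05)
q=C[mk];print("ring top",(q.max(0)+q.min(0))/2,q.max(0)-q.min(0))
E
```

```text
[ 0.4886 -0.0152  0.003 ] 0.0818 -162.9 [ 0.4846 -0.0093  0.0109]
[ 0.4861 -0.0115  0.008 ] 0.0832 -165.9 [ 0.4846 -0.0093  0.0109]
[ 0.4958 -0.0121  0.003 ] 0.074 -163.6 [ 0.4928 -0.0078  0.0088]
[ 0.4932 -0.0084  0.008 ] 0.0756 -166.8 [ 0.4928 -0.0078  0.0088]
[ 0.5031 -0.0084  0.003 ] 0.066 -164.9 [ 0.4988 -0.0023  0.0111]
[ 0.5004 -0.0047  0.008 ] 0.0677 -168.5 [ 0.4988 -0.0023  0.0111]
[240 170  11   9  75] [ 0.5966 -0.0694  0.1617] [ 0.5952 -0.0679  0.1628]
[271 203  11  10  92] [ 0.4873 -0.0174  0.1622] [ 0.4868 -0.0157  0.1628]
[209 226  13  11 113] [0.5391 0.0909 0.1623] [0.5385 0.0922 0.163 ]
holder top scene [ 0.50980949 -0.27279332  0.0486218 ]
holder top top [ 0.50929039 -0.27483338  0.04946873] [ 0.50972265 -0.27532082  0.04918568]
ring top [ 0.51000198 -0.27608943  0.01475828] [0.04201981 0.04155572 0.00901613]
```

Request:
apply_moves(
  motion=[
    [[3, -4, 1], -8],
    [[6, -8, 2], -16],
    [[9, -12.5, 3], -24],
    [[11.5, -17, 4], -32],
    [[13.5, -21.5, 5], -40],
    [[15, -26, 6], -48],
    [[16.5, -30.5, 7], -56],
    [[18, -35, 8], -64],
    [[19.5, -39.5, 8], -72],
    [[21, -44, 8], -80],
  ],
)

```text
clock: 1.1
tool_pos: [0.3822, 0.2108, 0.307]
orientation: [179.9, 0.0, 174.9]
force: [2.1, -0.3, -0.0]
opening: 0.0878
```

Request:
apply_moves(
  motion=[
    [[0.5, -4.5, 0], -8],
    [[1, -9, 0], -16],
    [[1.5, -13.5, 0], -24],
    [[2, -17.5, 0], -32],
    [[2.8, -20, 0], -40],
    [[2.8, -21.3, 0], -48],
    [[2.8, -21.3, 0], -56],
    [[2.8, -21.3, 0], -65],
    [[2.8, -21.3, 0], -65],
  ],
)

```text
clock: 2.0
tool_pos: [0.4098, -0.0006, 0.3063]
orientation: [-180.0, -0.0, 110.0]
force: [-0.1, 0.4, -0.2]
opening: 0.0873
```

```bash
python3 - <<'E'
from h import *
import pickle
o=ctrl.get_obs();print(o["tool_pos"],o["orientation"],o["joint_pos"].round(1))
p,D=ctrl.snapshot("wrist");cv2.imwrite("pics/w1.png",p);pickle.dump((o,D),open("pics/w1.pkl","wb"))
cv2.imwrite("pics/w1z.png",cv2.resize(p,None,fx=1.42,fy=1.42,interpolation=cv2.INTER_CUBIC))
E
```

```text
[ 0.40984297 -0.00061871  0.3063013 ] [-1.79972439e+02 -9.44142335e-03  1.10047386e+02] [ 27.8  -8.4 -22.1  -0.  -76.4 -97.8]
```

View pics/w1z.png

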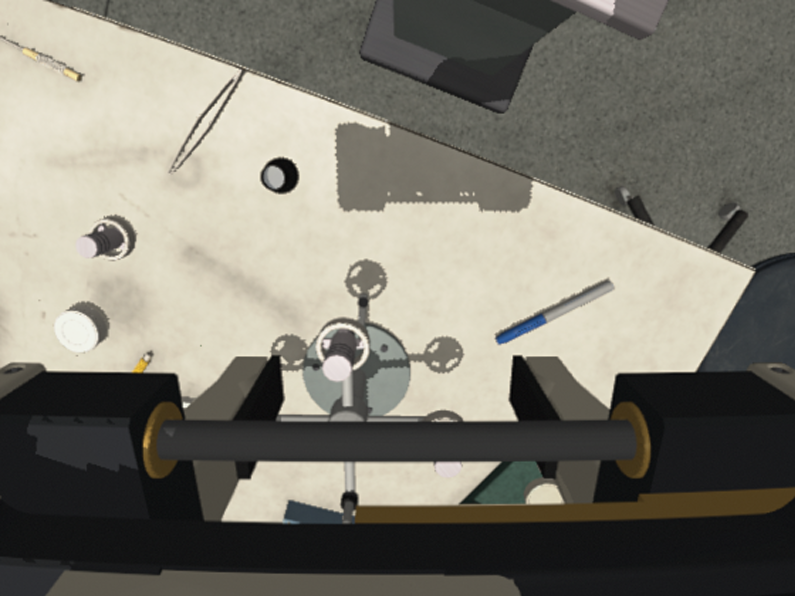

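The wrist view shows the pointer's dark tip at zoom (363,301), towards the robot from the foot. The foot disc is around (357,372) and the ring of the front holder is at (343,346).

```bash
python3 - <<'E'
from h import *
import pickle
o,D=pickle.load(open("pics/w1.pkl","rb"));p=cv2.imread("pics/w1.png")
A=np.array([.5668,.0088])
s=1.4214
for u,v in[(363,301),(363,308),(363,316)]:
    q=onz("wrist",u/s,v/s,.009,o);d=q[:2]-A;print(q.round(4),np.hypot(*d).round(4),np.degrees(np.arctan2(d[1],d[0])).round(1),dep("wrist",u/s,v/s,D,o).round(4))
C=cloud("wrist",D,o)
for lo,hi in[(.158,.17),(.044,.055)]:
    mk=(D>0)&(C[...,2]>lo)&(C[...,2]<hi)&(C[...,0]>.35)&(C[...,0]<.75)&(C[...,1]<.17)
    n,l,ss,c=cv2.connectedComponentsWithStats(mk.astype(np.uint8))
    for i in range(1,n):
        if ss[i,4]>5: q=C[l==i];print(ss[i],((q.max(0)+q.min(0))/2).round(4),q.mean(0).round(4))
# foot disk: depth points z .008-.014 
mk=(D>0)&(C[...,2]>.0075)&(C[...,2]<.014)&(np.hypot(C[...,0]-A[0],C[...,1]-A[1])<.1)
q=C[mk];print(len(q),q.min(0),q.max(0))
cv2.imwrite("pics/w1c.png",cv2.resize(p[190:310,190:310],None,fx=5,fy=5,interpolation=cv2.INTER_CUBIC))
E
```

```text
[ 0.4862 -0.0101  0.009 ] 0.0827 -166.8 [ 0.4852 -0.0102  0.012 ]
[ 0.4936 -0.0076  0.009 ] 0.075 -167.4 [ 0.4924 -0.0078  0.0125]
[ 0.5021 -0.0047  0.009 ] 0.0661 -168.2 [ 0.5014 -0.0048  0.0108]
[227 247  21  22 360] [ 0.4884 -0.0185  0.1627] [ 0.4867 -0.0184  0.1641]
[305 325  20  11 185] [0.5421 0.09   0.1636] [0.5422 0.0906 0.1648]
[ 53 165  19  17 228] [ 0.5111 -0.2744  0.0487] [ 0.5101 -0.2732  0.0503]
[248 268   8  10  34] [0.5616 0.0127 0.0498] [0.5598 0.0123 0.0495]
2011 [ 0.4790884  -0.04885213  0.00754848] [0.62652309 0.06878274 0.01399626]
```

View pics/w1c.png

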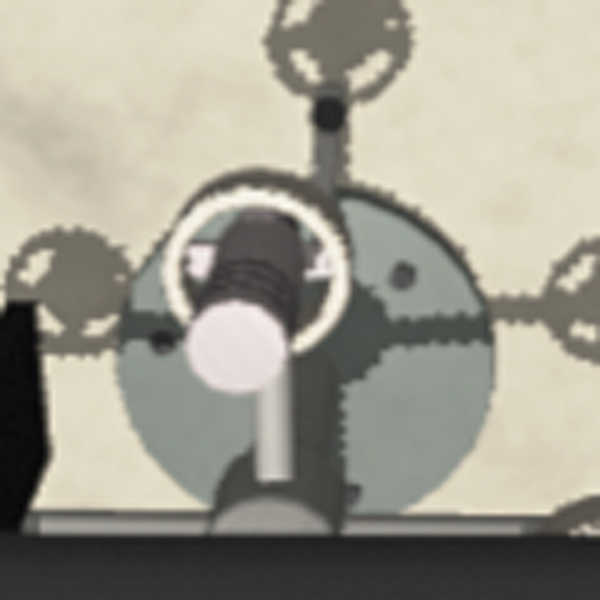

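```bash
python3 - <<'E'
from h import *
for n in("top","scene"):
    D=np.load(f'pics/{n}0.npy');C=cloud(n,D)
    for x in np.arange(.48,.74,.02):
        m=(D>0)&(abs(C[...,0]-x)<.01)&(C[...,2]>.12)&(C[...,1]>.12)&(C[...,1]<.4)
        if m.sum(): q=C[m];i=q[:,1].argmin();print(n,x.round(2),q[i].round(3),q[:,2].max().round(3))
E
```

```text
top 0.52 [0.526 0.26  0.316] 0.329
top 0.54 [0.53  0.261 0.314] 0.328
top 0.56 [0.569 0.255 0.283] 0.301
top 0.58 [0.59  0.25  0.268] 0.288
top 0.6 [0.61  0.21  0.251] 0.272
top 0.62 [0.629 0.203 0.24 ] 0.257
top 0.64 [0.65  0.197 0.249] 0.257
top 0.66 [0.67  0.19  0.239] 0.257
top 0.68 [0.688 0.183 0.146] 0.257
top 0.7 [0.709 0.177 0.147] 0.258
top 0.72 [0.71  0.178 0.166] 0.251
scene 0.52 [0.523 0.263 0.314] 0.328
scene 0.54 [0.531 0.271 0.326] 0.327
scene 0.58 [0.589 0.257 0.273] 0.277
scene 0.6 [0.607 0.213 0.252] 0.269
scene 0.62 [0.629 0.206 0.253] 0.256
scene 0.64 [0.648 0.2   0.253] 0.256
scene 0.66 [0.67  0.193 0.252] 0.256
scene 0.68 [0.687 0.188 0.254] 0.256
scene 0.7 [0.695 0.184 0.251] 0.256
scene 0.72 [0.71  0.213 0.252] 0.252
```

Request:
apply_moves(
  motion=[
    [[4, 0.7, -1], 0],
    [[8, 1.3, -2], 0],
    [[12, 2, -4], 0],
    [[16, 2.7, -6], 0],
    [[20, 3.4, -8], 0],
    [[23.8, 3.7, -8.5], -1],
    [[23.8, 3.7, -8.5], -1],
    [[23.8, 3.7, -8.5], -1],
  ],
  hand=5,
)

```text
clock: 2.85
tool_pos: [0.6482, 0.0368, 0.2197]
orientation: [-179.8, -0.0, 109.4]
force: [0.2, -0.6, 0.4]
opening: 0.0499
```

```bash
python3 - <<'E'
from h import *
import pickle
o=ctrl.get_obs();print(o["tool_pos"],o["orientation"],o["joint_pos"].round(1))
p,D=ctrl.snapshot("wrist");cv2.imwrite("pics/w2.png",p);pickle.dump((o,D),open("pics/w2.pkl","wb"))
for z in(.141,.13,.12):print(proj("wrist",np.array([.648,.0373,z]),o))
E
```

```text
[0.6482205  0.03681306 0.21973946] [-1.79828026e+02 -2.63795581e-03  1.09429738e+02] [ 20.4  18.5  -3.2  -0.  -68.5 -91. ]
(np.float64(279.6164027816234), np.float64(216.97554665024043))
(np.float64(279.5988525829541), np.float64(212.51986514980467))
(np.float64(279.58405700216474), np.float64(208.76674690177387))
```

View pics/w2.png

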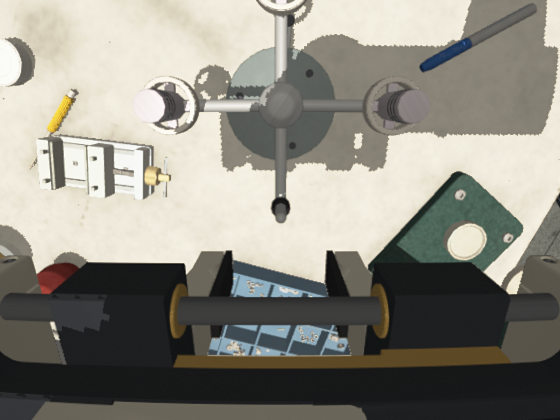

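The pin tip is at (280,215), within 2 px of the prediction, and sits between the fingers. I go down to straddle it, then narrow the jaws.

Request:
apply_moves(
  motion=[
    [[0, 0, -2.5], 0],
    [[0, 0, -5], 0],
    [[0, 0, -7.5], 0],
    [[0, 0, -9.2], 0],
    [[0, 0, -9.5], 0],
    [[0, 0, -9.5], 0],
  ],
)

```text
clock: 3.5
tool_pos: [0.6478, 0.0367, 0.1275]
orientation: [180.0, 0.0, 109.3]
force: [-0.1, -0.5, 0.6]
opening: 0.05
```

Request:
apply_moves(
  motion=[
    [[0, 0, 0], 0],
    [[0, 0, 0], 0],
    [[0, 0, 0], 0],
  ],
  hand=2,
)

```text
clock: 3.8
tool_pos: [0.6485, 0.0368, 0.1277]
orientation: [179.9, 0.0, 109.2]
force: [-0.6, 0.1, -0.2]
opening: 0.0315
```

```bash
python3 - <<'E'
from h import *
A=np.array([.5676,.0095])
o=ctrl.get_obs();p0=o["tool_pos"];print(p0,o["force"],o["orientation"])
for k in range(1,33):
    a=19.1+5.5*k
    q=A+.085*np.array([np.cos(np.radians(a)),np.sin(np.radians(a))])
    s=(q-np.array([.648,.0373]))*100
    print(k,a,s.round(1),5.5*k)
E
```

```text
[0.64852905 0.03682941 0.12766465] [-0.63712745  0.13857345 -0.24188016] [1.79902729e+02 3.13118794e-03 1.09247988e+02]
1 24.6 [-0.3  0.8] 5.5
2 30.1 [-0.7  1.5] 11.0
3 35.6 [-1.1  2.2] 16.5
4 41.1 [-1.6  2.8] 22.0
5 46.6 [-2.2  3.4] 27.5
6 52.1 [-2.8  3.9] 33.0
7 57.6 [-3.5  4.4] 38.5
8 63.1 [-4.2  4.8] 44.0
9 68.6 [-4.9  5.1] 49.5
10 74.1 [-5.7  5.4] 55.0
11 79.6 [-6.5  5.6] 60.5
12 85.1 [-7.3  5.7] 66.0
13 90.6 [-8.1  5.7] 71.5
14 96.1 [-8.9  5.7] 77.0
15 101.6 [-9.7  5.5] 82.5
16 107.1 [-10.5   5.3] 88.0
17 112.6 [-11.3   5.1] 93.5
18 118.1 [-12.    4.7] 99.0
19 123.6 [-12.7   4.3] 104.5
20 129.1 [-13.4   3.8] 110.0
21 134.6 [-14.    3.3] 115.5
22 140.1 [-14.6   2.7] 121.0
23 145.6 [-15.1   2. ] 126.5
24 151.1 [-15.5   1.3] 132.0
25 156.6 [-15.8   0.6] 137.5
26 162.1 [-16.1  -0.2] 143.0
27 167.6 [-16.3  -1. ] 148.5
28 173.1 [-16.5  -1.8] 154.0
29 178.6 [-16.5  -2.6] 159.5
30 184.1 [-16.5  -3.4] 165.0
31 189.6 [-16.4  -4.2] 170.5
32 195.1 [-16.2  -5. ] 176.0
```

Request:
apply_moves(
  motion=[
    [[-0.1, 0.3, 0], 2],
    [[-0.2, 0.5, 0], 4],
    [[-0.3, 0.8, 0], 5.5],
    [[-0.5, 1.15, 0], 8],
    [[-0.7, 1.5, 0], 11],
    [[-0.9, 1.85, 0], 13.5],
    [[-1.1, 2.2, 0], 16.5],
    [[-1.35, 2.5, 0], 19],
    [[-1.6, 2.8, 0], 22],
  ],
)

```text
clock: 4.7
tool_pos: [0.6322, 0.0648, 0.1267]
orientation: [180.0, 0.0, 131.4]
force: [1.5, -0.9, -0.1]
opening: 0.0202
```

```bash
python3 - <<'E'
from h import *
import pickle
o=ctrl.get_obs();print(o["tool_pos"],o["force"],o["orientation"],o["opening"])
p,D=ctrl.snapshot("wrist");cv2.imwrite("pics/w3.png",p)
E
```

```text
[0.63223274 0.06482243 0.12670101] [ 1.49059314 -0.85969859 -0.06284774] [1.79989897e+02 2.75965955e-02 1.31418259e+02] 0.020150955488769117
```

View pics/w3.png

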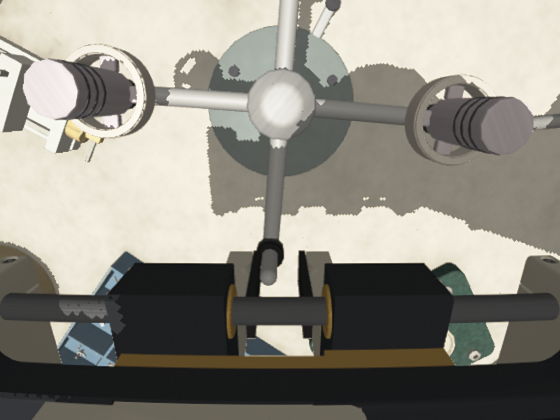

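The pin (268,272) lies against the left finger and the head turns with it at about 1.7 N. I continue along the arc.

Request:
apply_moves(
  motion=[
    [[-0.6, 0.6, 0], 5.5],
    [[-1.2, 1.1, 0], 11],
    [[-1.9, 1.6, 0], 16.5],
    [[-2.6, 2.0, 0], 22],
    [[-3.3, 2.3, 0], 27.5],
    [[-4.1, 2.6, 0], 33],
    [[-4.9, 2.8, 0], 38.5],
    [[-5.7, 2.9, 0], 44],
    [[-6.5, 2.9, 0], 49.5],
    [[-7.3, 2.9, 0], 55],
  ],
)

```text
clock: 5.75
tool_pos: [0.5593, 0.0939, 0.1268]
orientation: [180.0, 0.1, -173.5]
force: [1.0, -0.6, -0.8]
opening: 0.02
```

Request:
apply_moves(
  motion=[
    [[-0.8, -0.2, 0], 5.5],
    [[-1.6, -0.4, 0], 11],
    [[-2.4, -0.6, 0], 16.5],
    [[-3.1, -1.0, 0], 22],
    [[-3.8, -1.4, 0], 27.5],
    [[-4.5, -1.9, 0], 33],
    [[-5.1, -2.4, 0], 38.5],
    [[-5.7, -3.0, 0], 44],
    [[-6.2, -3.7, 0], 49.5],
  ],
)

```text
clock: 6.65
tool_pos: [0.4976, 0.0571, 0.127]
orientation: [-180.0, 0.1, -124.0]
force: [1.6, 0.6, 0.5]
opening: 0.0198
```

```bash
python3 - <<'E'
from h import *
import pickle
o=ctrl.get_obs();print(o["tool_pos"],o["force"],o["orientation"],o["opening"])
p,D=ctrl.snapshot("wrist");cv2.imwrite("pics/w4.png",p)
E
```

```text
[0.49755049 0.05711909 0.12703735] [1.64326831 0.64609376 0.49266742] [-1.79952793e+02  9.99489954e-02 -1.24025073e+02] 0.019828158625274157
```

View pics/w4.png

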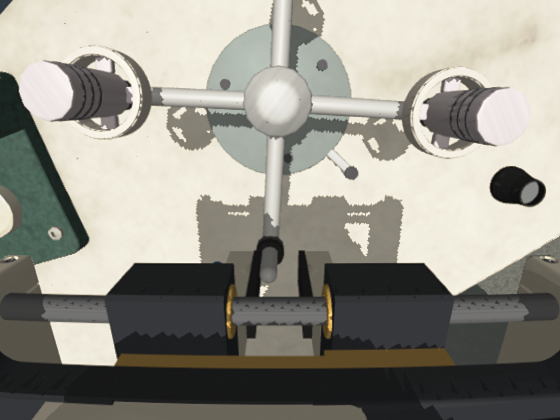

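The pointer is in full view, tip at (350,172), rim root near (330,152). The pin is still at the left finger.

```bash
python3 - <<'E'
from h import *
o=ctrl.get_obs()
p=cv2.imread("pics/w4.png")
A=np.array([.5676,.0095])
print(proj("wrist",np.array([*A,.121]),o))
for u,v in[(350,172),(341,162),(332,154)]:
    q=onz("wrist",u,v,.009,o);d=q[:2]-A;print(q.round(4),np.hypot(*d).round(4),np.degrees(np.arctan2(d[1],d[0])).round(1)%360)
for u,v,z in((278,100,.121),(268,277,.141)):
    q=onz("wrist",u,v,z,o);d=q[:2]-A;print(q,np.hypot(*d),np.degrees(np.arctan2(d[1],d[0]))%360)
p,D=ctrl.snapshot("top")
C=cloud("top",D);H=[]
mk=(D>0)&(C[...,2]>.155)&(C[...,2]<.17)&(C[...,0]>.45)&(C[...,0]<.68)&(abs(C[...,1])<.12)
n,l,s,c=cv2.connectedComponentsWithStats(mk.astype(np.uint8))
for i in range(1,n):
    if s[i,4]>20: q=C[l==i].mean(0);d=q[:2]-A;print(s[i],q.round(4),np.degrees(np.arctan2(d[1],d[0]))%360)
E
```

```text
(np.float64(278.1432107135193), np.float64(102.7030141960194))
[ 0.4858 -0.0108  0.009 ] 0.0843 193.9
[ 0.4977 -0.0087  0.009 ] 0.0723 194.6
[ 0.5079 -0.0057  0.009 ] 0.0616 194.3
[0.56869033 0.00885528 0.121     ] 0.0012666800326097617 329.40384253311765
[0.50044793 0.06050774 0.141     ] 0.08432787216246444 142.78022339530844
[262 144  11  11  95] [ 0.6356 -0.0409  0.1629] 323.45570830240086
[272 200  11  11  95] [ 0.517  -0.0603  0.1632] 234.08196457050002
```

Request:
apply_moves(
  motion=[
    [[-0.4, -0.7, 0], 5.5],
    [[-0.7, -1.4, 0], 11],
    [[-1.0, -2.2, 0], 16.5],
    [[-1.2, -3.0, 0], 22],
    [[-1.4, -3.8, 0], 27.5],
    [[-1.4, -4.6, 0], 33],
    [[-1.4, -5.4, 0], 38.5],
    [[-1.3, -6.1, 0], 43.5],
    [[-1.2, -6.6, 0], 47],
    [[-1.1, -7.0, 0], 49.5],
  ],
)

```text
clock: 7.75
tool_pos: [0.4866, -0.0131, 0.1268]
orientation: [-180.0, 0.0, -74.8]
force: [-0.9, 2.1, 1.2]
opening: 0.0198
```

Request:
apply_moves(
  motion=[
    [[0, 0, 0], 0],
    [[0, 0, 0], 0],
  ],
)

```text
clock: 7.95
tool_pos: [0.4862, -0.0132, 0.1265]
orientation: [180.0, -0.0, -75.0]
force: [0.4, 0.0, -0.3]
opening: 0.0202
```

```bash
python3 - <<'E'
from h import *
A=np.array([.5676,.0095])
o=ctrl.get_obs();print(o["tool_pos"],o["force"],o["orientation"],o["opening"])
p,D=ctrl.snapshot("wrist");cv2.imwrite("pics/w5.png",p)
p,D=ctrl.snapshot("top")
C=cloud("top",D);H=[]
mk=(D>0)&(C[...,2]>.155)&(C[...,2]<.17)&(C[...,0]>.45)&(C[...,0]<.68)&(abs(C[...,1])<.12)
n,l,s,c=cv2.connectedComponentsWithStats(mk.astype(np.uint8))
for i in range(1,n):
    if s[i,4]>20: q=C[l==i].mean(0);d=q[:2]-A;print(s[i],q.round(4),np.degrees(np.arctan2(d[1],d[0]))%360)
E
```

```text
[ 0.48619426 -0.01322305  0.12653139] [ 0.43558298  0.00511649 -0.30103943] [ 1.79989642e+02 -4.53823383e-03 -7.49502651e+01] 0.020171838363150566
[278 167  11  12  96] [ 0.585  -0.0738  0.163 ] 281.770791933784
```

View pics/w5.png

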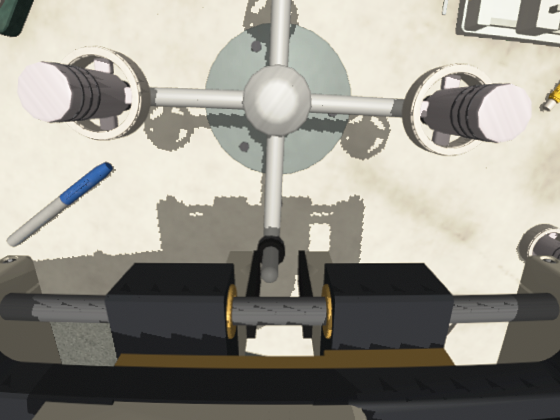

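The empty branch now points at about 192°, against a front line of about 194°, so it is about 3 mm off. I rise clear of the pin and locate it precisely.

Request:
apply_moves(
  motion=[
    [[0, 0, 1], 0],
    [[0, 0, 3], 0],
    [[0, 0, 6], 0],
    [[0, 0, 9], 0],
    [[0, 0, 11], 0],
    [[0, 0, 11], 0],
    [[0, 0, 11], 0],
  ],
  hand=3,
)

```text
clock: 8.75
tool_pos: [0.4861, -0.0131, 0.2373]
orientation: [-179.9, 0.0, -74.8]
force: [-0.1, 0.1, 0.3]
opening: 0.03
```

```bash
python3 - <<'E'
from h import *
import pickle
A=np.array([.5676,.0095])
o=ctrl.get_obs();print(o["tool_pos"],o["orientation"])
p,D=ctrl.snapshot("wrist");cv2.imwrite("pics/w6.png",p);pickle.dump((o,D),open("pics/w6.pkl","wb"))
q=A+.085*np.array([np.cos(np.radians(192)),np.sin(np.radians(192))]);print(q)
for z in(.141,.1):print(proj("wrist",np.array([*q,z]),o))
cv2.imwrite("pics/w6c.png",cv2.resize(p[140:260,200:360],None,fx=5,fy=5,interpolation=cv2.INTER_CUBIC))
E
```

```text
[ 0.4861479  -0.01314213  0.23731313] [-1.79917394e+02  1.85018357e-02 -7.47967197e+01]
[ 0.48445745 -0.00817249]
(np.float64(272.47221839108704), np.float64(211.20347680069528))
(np.float64(273.2493914240764), np.float64(197.68454141174647))
```

View pics/w6.png

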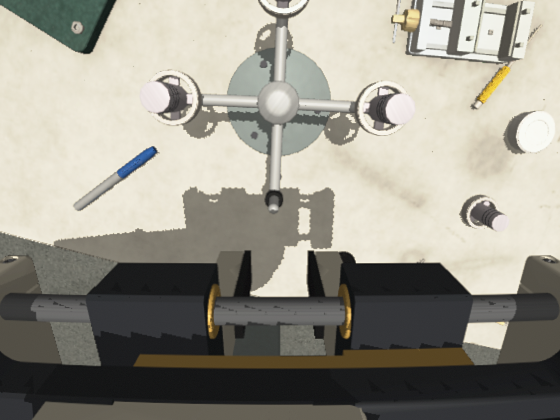

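View pics/w6c.png

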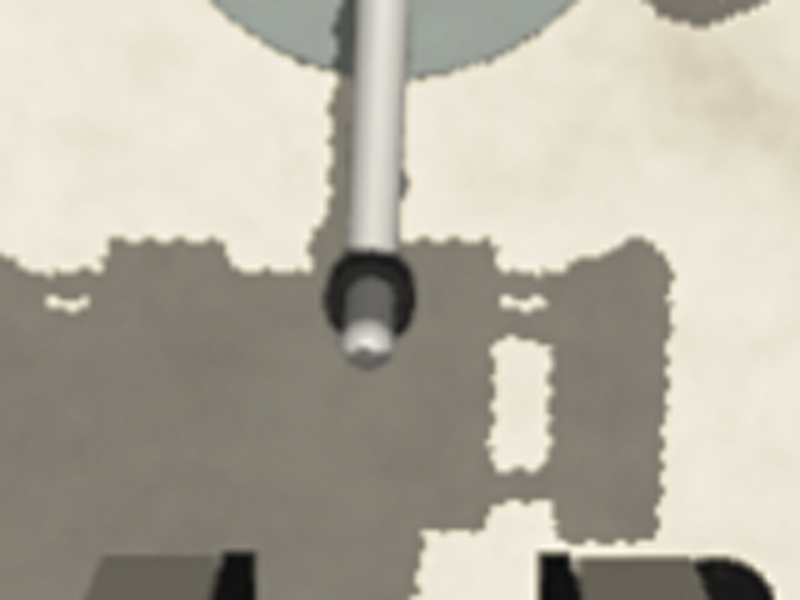

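```bash
python3 - <<'E'
from h import *
import pickle
o,D=pickle.load(open("pics/w6.pkl","rb"));C=cloud("wrist",D,o)
mk=(D>0)&(C[...,2]>.158)&(C[...,2]<.172)&(C[...,0]>.45)&(C[...,0]<.68)&(abs(C[...,1])<.13)
n,l,s,c=cv2.connectedComponentsWithStats(mk.astype(np.uint8));H=[]
for i in range(1,n):
    if s[i,4]>30: q=C[l==i];print(s[i],c[i],q.mean(0).round(4));H.append(onz("wrist",*c[i],.164,o));print(H[-1])
if len(H)>=2:
    A=(H[0]+H[1])[:2]/2;d=(H[0]-H[1])[:2];print("axis",A,"len",np.hypot(*d)/2,np.degrees(np.arctan2(d[1],d[0])))
    nrm=np.array([-d[1],d[0]])/np.hypot(*d);
    if nrm[0]>0:nrm=-nrm
    P=A+.085*nrm;print("pin pred",P,np.degrees(np.arctan2(nrm[1],nrm[0]))%360,proj("wrist",np.array([*P,.141]),o))
mk=(D>0)&(C[...,2]>.131)&(C[...,2]<.147)&(np.hypot(C[...,0]-.485,C[...,1]+.009)<.02)
q=C[mk];v,u=np.nonzero(mk);print(len(q),u.min(),u.max(),v.min(),v.max(),q.mean(0),q.max(0),q.min(0))
for z in(.141,.139):print(onz("wrist",273.6,208.5,z,o))
E
```

```text
[139  81  35  33 875] [156.26171429  97.03314286] [0.5509 0.0918 0.1644]
[0.55091859 0.09193215 0.164     ]
[381  93  34  32 846] [398.11938534 108.5035461 ] [ 0.5874 -0.0713  0.1646]
[ 0.58744417 -0.07155437  0.164     ]
axis [0.56918138 0.01018889] len 0.0837585232663346 102.59399892587179
pin pred [ 0.48622651 -0.00834459] 192.59399892587177 (np.float64(273.22006434254445), np.float64(209.30102136531826))
112 268 278 201 213 [ 0.48760015 -0.00759855  0.13914102] [ 0.49098031 -0.00340971  0.14289734] [ 0.48245087 -0.0121242   0.13130332]
[ 0.4869835  -0.00846889  0.141     ]
[ 0.48635506 -0.00860603  0.139     ]
```

Request:
apply_moves(
  motion=[
    [[0, -4, 0], 0],
    [[0.4, -8.5, 0], 0],
    [[1, -13, 0], 0],
    [[1.5, -17.5, -1], 0],
    [[2, -22, -4], 0],
    [[2.4, -25, -7], 0],
    [[2.4, -26.1, -9], 0],
    [[2.4, -26.1, -9], 0],
    [[2.4, -26.1, -9], 0],
    [[2.4, -26.1, -9], 0],
  ],
  hand=6,
)

```text
clock: 9.8
tool_pos: [0.5107, -0.2738, 0.1475]
orientation: [-179.9, -0.0, -74.7]
force: [-0.1, 0.6, -0.2]
opening: 0.0601
```

```bash
python3 - <<'E'
from h import *
import pickle
o=ctrl.get_obs();print(o["tool_pos"],o["orientation"])
p,D=ctrl.snapshot("wrist");cv2.imwrite("pics/w7.png",p);pickle.dump((o,D),open("pics/w7.pkl","wb"))
C=cloud("wrist",D,o)
mk=(D>0)&(C[...,2]>.044)&(C[...,2]<.056)&(np.hypot(C[...,0]-.51,C[...,1]+.275)<.03)
n,l,s,c=cv2.connectedComponentsWithStats(mk.astype(np.uint8))
for i in range(1,n):
    if s[i,4]>30: print(s[i],c[i],C[l==i].mean(0).round(4),onz("wrist",*c[i],.05,o))
E
```

```text
[ 0.51071272 -0.27383563  0.14754267] [-1.79944781e+02 -4.18270434e-02 -7.47231447e+01]
[267 195  27  27 550] [280.07090909 208.27272727] [ 0.5129 -0.2745  0.0505] [ 0.51275249 -0.27450517  0.05      ]
```

View pics/w7.png

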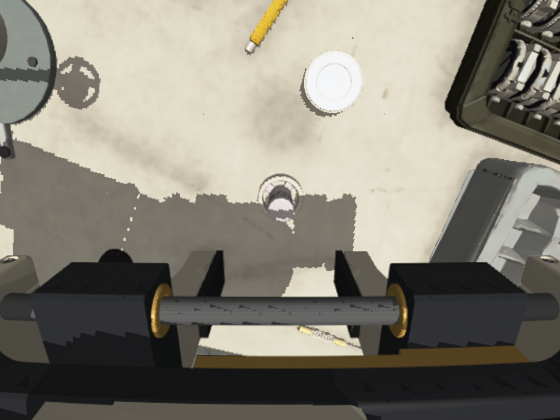

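The sleeve top is at (280,208), centred between the open fingers. I correct the offset and go down.

Request:
apply_moves(
  motion=[
    [[0.1, 0, -3], 0],
    [[0.2, -0.1, -6], 0],
    [[0.2, -0.1, -9], 0],
    [[0.2, -0.1, -11], 0],
    [[0.2, -0.1, -12], 0],
    [[0.2, -0.1, -12.6], 0],
    [[0.2, -0.1, -12.6], 0],
    [[0.2, -0.1, -12.6], 0],
  ],
)

```text
clock: 10.65
tool_pos: [0.513, -0.2754, 0.0217]
orientation: [-179.9, -0.1, -74.7]
force: [-0.2, -0.5, 0.4]
opening: 0.0598
```

Request:
apply_moves(
  motion=[
    [[0, 0, 0], 0],
    [[0, 0, 0], 0],
    [[0, 0, 0], 0],
    [[0, 0, 0], 0],
    [[0, 0, 0], 0],
    [[0, 0, 0], 0],
    [[0, 0, 0], 0],
    [[0, 0, 0], 0],
  ],
  hand=1.5,
)

```text
clock: 11.45
tool_pos: [0.5121, -0.2753, 0.0205]
orientation: [180.0, 0.0, -74.8]
force: [-0.6, 0.0, 0.1]
opening: 0.021
```

```bash
python3 - <<'E'
from h import *
o=ctrl.get_obs();print(o["tool_pos"],o["orientation"],o["force"],o["opening"])
E
```

```text
[ 0.51206895 -0.27532045  0.02053586] [ 1.79995230e+02  2.76053818e-03 -7.47707288e+01] [-0.55745859  0.02885504  0.06292572] 0.020988949987785784
```

Gripped: the opening is 21 mm. I lift and carry it to above the pin.

Request:
apply_moves(
  motion=[
    [[0, 0, 2], 0],
    [[0, 0, 5], 0],
    [[0, 0, 9], 0],
    [[0, 0, 13], 0],
    [[0, 1, 17], 0],
    [[-0.2, 4, 18], 0],
    [[-0.6, 8, 18], 0],
    [[-1, 12, 18], 0],
    [[-1.4, 16, 18], 0],
    [[-1.8, 20, 18], 0],
  ],
)

```text
clock: 12.45
tool_pos: [0.4934, -0.0739, 0.2004]
orientation: [180.0, 0.0, -74.8]
force: [0.6, 0.8, -2.4]
opening: 0.0213
```

Request:
apply_moves(
  motion=[
    [[-0.3, 3, 0], 0],
    [[-0.6, 5.5, 0], 0],
    [[-0.8, 6.7, -0.5], 0],
    [[-0.8, 6.7, -1], 0],
    [[-0.8, 6.7, -1.5], 0],
    [[-0.8, 6.7, -1.5], 0],
    [[-0.8, 6.7, -1.5], 0],
  ],
)

```text
clock: 13.15
tool_pos: [0.486, -0.0092, 0.1852]
orientation: [180.0, -0.0, -74.8]
force: [0.6, 0.0, -2.0]
opening: 0.0214
```

```bash
python3 - <<'E'
from h import *
import pickle
o=ctrl.get_obs();print(o["tool_pos"],o["orientation"],o["force"],o["opening"])
for n in("wrist","scene"):
    p,D=ctrl.snapshot(n);cv2.imwrite(f"pics/{n}8.png",p);pickle.dump((o,D),open(f"pics/{n}8.pkl","wb"))
    u,v=map(int,proj(n,np.array([.4866,-.0084,.14]),o));print(u,v)
    if n=="scene":cv2.imwrite("pics/s8c.png",cv2.resize(p[v-60:v+60,u-70:u+70],None,fx=5,fy=5,interpolation=cv2.INTER_CUBIC))
o=ctrl.get_obs();print(o["tool_pos"],o["force"])
E
```

```text
[ 0.48604271 -0.00921917  0.18523288] [ 1.79951436e+02 -1.34459059e-02 -7.48382044e+01] [ 0.59621075  0.00844064 -1.96130246] 0.021417408863208576
277 233
274 219
[ 0.48625527 -0.00899416  0.18559401] [ 1.10835244 -0.13591688 -1.83832746]
```

View pics/wrist8.png

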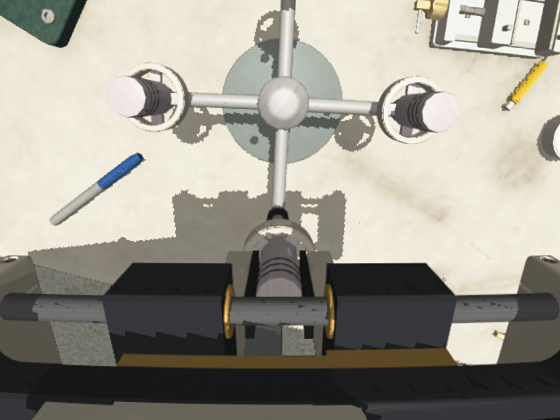

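View pics/s8c.png

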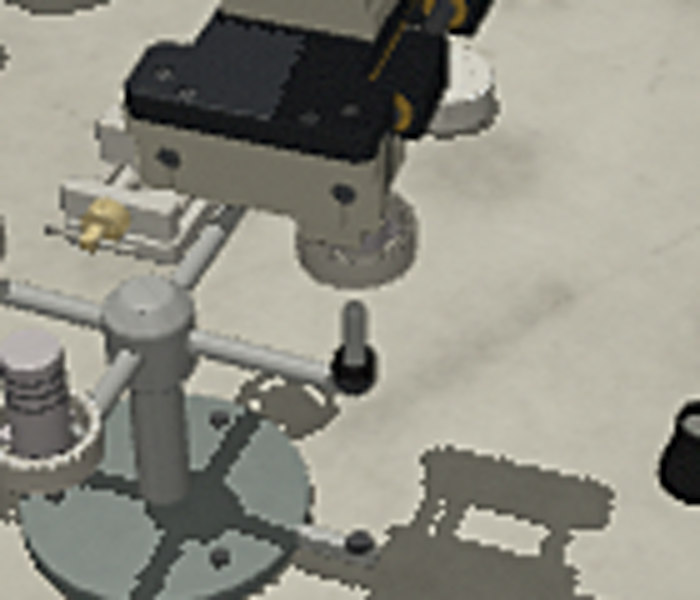

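The ring (centre x about 357) is over the pin (x about 355) in the scene zoom. I make a small correction, go down to just above the tip, then creep.

Request:
apply_moves(
  motion=[
    [[0.04, 0.05, -0.5], 0],
    [[0.04, 0.05, -1], 0],
    [[0.04, 0.05, -1.5], 0],
    [[0.04, 0.05, -2.0], 0],
    [[0.04, 0.05, -2.2], 0],
    [[0.04, 0.05, -2.2], 0],
  ],
)

```text
clock: 13.85
tool_pos: [0.4863, -0.0079, 0.1631]
orientation: [180.0, -0.0, -74.8]
force: [-0.2, 0.6, -2.7]
opening: 0.0207
```

Request:
apply_moves(
  motion=[
    [[0, 0, -0.1], 0],
    [[0, 0, -0.2], 0],
    [[0, 0, -0.3], 0],
    [[0, 0, -0.4], 0],
  ],
)

```text
clock: 14.25
tool_pos: [0.4866, -0.0078, 0.1596]
orientation: [-180.0, 0.0, -74.8]
force: [-0.7, -0.8, -1.4]
opening: 0.0211
```

Request:
apply_moves(
  motion=[
    [[0, 0, -0.1], 0],
    [[0, 0, -0.2], 0],
    [[0, 0, -0.3], 0],
  ],
)

```text
clock: 14.55
tool_pos: [0.4865, -0.0078, 0.1565]
orientation: [-180.0, -0.0, -74.8]
force: [-1.0, -0.1, -2.3]
opening: 0.0213
```

Its underside is now 5 mm below the tip with no contact force, so the pin is in the bore. I continue.

Request:
apply_moves(
  motion=[
    [[0, 0, -0.15], 0],
    [[0, 0, -0.3], 0],
    [[0, 0, -0.45], 0],
    [[0, 0, -0.6], 0],
    [[0, 0, -0.75], 0],
    [[0, 0, -0.85], 0],
    [[0, 0, -0.85], 0],
  ],
)

```text
clock: 15.25
tool_pos: [0.4864, -0.0078, 0.1479]
orientation: [180.0, 0.0, -74.8]
force: [-0.2, 0.7, -0.9]
opening: 0.0213
```

```bash
python3 - <<'E'
from h import *
p,D=ctrl.snapshot("scene");cv2.imwrite("pics/s9c.png",cv2.resize(p[159:279,204:344],None,fx=5,fy=5,interpolation=cv2.INTER_CUBIC))
print(ctrl.get_obs()["force"],ctrl.get_obs()["tool_pos"])
E
```

```text
[-0.57723203 -0.45849295 -2.04308156] [ 0.48649695 -0.00784677  0.14801749]
```

View pics/s9c.png

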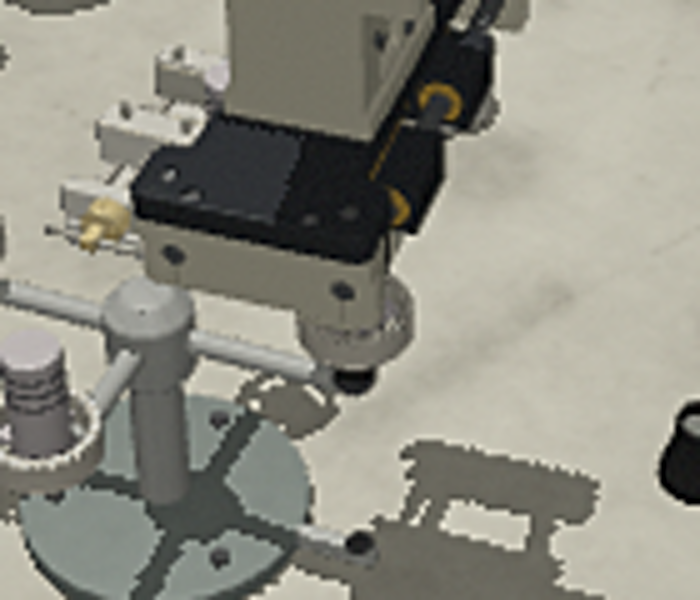

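The pin is inside the bore and only the collar shows below the ring (353,380). Now I feel for the washer.

Request:
apply_moves(
  motion=[
    [[0, 0, -0.1], 0],
    [[0, 0, -0.2], 0],
    [[0, 0, -0.3], 0],
    [[0, 0, -0.4], 0],
    [[0, 0, -0.5], 0],
    [[0, 0, -0.6], 0],
    [[0, 0, -0.6], 0],
  ],
)

```text
clock: 16.0
tool_pos: [0.4864, -0.0079, 0.1419]
orientation: [180.0, -0.0, -74.8]
force: [-0.6, -0.7, -1.8]
opening: 0.0214
```

Request:
apply_moves(
  motion=[
    [[0, 0, -0.05], 0],
    [[0, 0, -0.1], 0],
    [[0, 0, -0.15], 0],
    [[0, 0, -0.15], 0],
  ],
)

```text
clock: 16.4
tool_pos: [0.4865, -0.0079, 0.1405]
orientation: [180.0, -0.0, -74.8]
force: [1.0, 0.4, -1.8]
opening: 0.0213
```

Request:
apply_moves(
  motion=[
    [[0, 0, -0.05], 0],
    [[0, 0, -0.1], 0],
    [[0, 0, -0.15], 0],
    [[0, 0, -0.15], 0],
  ],
)

```text
clock: 16.8
tool_pos: [0.4864, -0.0078, 0.139]
orientation: [180.0, -0.0, -74.8]
force: [0.1, 0.4, -1.1]
opening: 0.0213
```

Request:
apply_moves(
  motion=[
    [[0, 0, -0.05], 0],
    [[0, 0, -0.1], 0],
    [[0, 0, -0.1], 0],
  ],
)

```text
clock: 17.1
tool_pos: [0.4864, -0.0078, 0.138]
orientation: [180.0, 0.0, -74.8]
force: [0.6, -0.3, -1.2]
opening: 0.0211
```

Request:
apply_moves(
  motion=[
    [[0, 0, -0.05], 0],
    [[0, 0, -0.1], 0],
    [[0, 0, -0.1], 0],
  ],
)

```text
clock: 17.4
tool_pos: [0.4865, -0.0078, 0.137]
orientation: [180.0, -0.0, -74.8]
force: [-0.6, 0.3, -1.4]
opening: 0.0213
```

Request:
apply_moves(
  motion=[
    [[0, 0, -0.05], 0],
    [[0, 0, -0.1], 0],
    [[0, 0, -0.1], 0],
  ],
)

```text
clock: 17.7
tool_pos: [0.4865, -0.0078, 0.136]
orientation: [180.0, 0.0, -74.8]
force: [-0.4, -0.3, -1.4]
opening: 0.0211
```

Request:
apply_moves(
  motion=[
    [[0, 0, -0.05], 0],
    [[0, 0, -0.1], 0],
    [[0, 0, -0.1], 0],
  ],
)

```text
clock: 18.0
tool_pos: [0.4864, -0.0078, 0.135]
orientation: [180.0, 0.0, -74.8]
force: [0.6, -0.1, -0.2]
opening: 0.0214
```

Request:
apply_moves(
  motion=[
    [[0, 0, -0.05], 0],
    [[0, 0, -0.1], 0],
    [[0, 0, -0.1], 0],
  ],
)

```text
clock: 18.3
tool_pos: [0.4866, -0.0078, 0.1342]
orientation: [-180.0, -0.0, -74.8]
force: [-0.1, -0.6, 1.4]
opening: 0.0214
```

The washer is felt: force rises to about 3 N above the baseline of -1.7 N. I press further in half-millimetre steps.

Request:
apply_moves(
  motion=[
    [[0, 0, -0.05], 0],
    [[0, 0, -0.05], 0],
    [[0, 0, -0.05], 0],
  ],
)

```text
clock: 18.6
tool_pos: [0.4866, -0.0078, 0.1338]
orientation: [-180.0, -0.0, -74.8]
force: [-2.5, -0.2, 2.5]
opening: 0.021
```

Request:
apply_moves(
  motion=[
    [[0, 0, -0.05], 0],
    [[0, 0, -0.05], 0],
    [[0, 0, -0.05], 0],
  ],
)

```text
clock: 18.9
tool_pos: [0.4867, -0.0078, 0.1334]
orientation: [-180.0, -0.0, -74.8]
force: [-2.8, 0.2, 5.7]
opening: 0.0215
```

Request:
apply_moves(
  motion=[
    [[0, 0, -0.05], 0],
    [[0, 0, -0.05], 0],
    [[0, 0, -0.05], 0],
  ],
)

```text
clock: 19.2
tool_pos: [0.4868, -0.0078, 0.1331]
orientation: [-180.0, -0.0, -74.8]
force: [-2.9, -0.2, 7.3]
opening: 0.0213
```

Request:
apply_moves(
  motion=[
    [[0, 0, -0.05], 0],
    [[0, 0, -0.05], 0],
    [[0, 0, -0.05], 0],
    [[0, 0, -0.05], 0],
  ],
)

```text
clock: 19.6
tool_pos: [0.4868, -0.0078, 0.1328]
orientation: [-180.0, -0.0, -74.8]
force: [-1.6, 1.6, 9.4]
opening: 0.0211
```

Request:
apply_moves(
  motion=[
    [[0, 0, -0.02], 0],
    [[0, 0, -0.02], 0],
    [[0, 0, -0.02], 0],
    [[0, 0, -0.02], 0],
    [[0, 0, -0.02], 0],
    [[0, 0, -0.02], 0],
  ],
)

```text
clock: 20.2
tool_pos: [0.4869, -0.0078, 0.1327]
orientation: [-179.9, -0.0, -74.7]
force: [-3.8, 1.1, 10.0]
opening: 0.0213
```

```bash
python3 - <<'E'
from h import *
p,D=ctrl.snapshot("scene");cv2.imwrite("pics/s10c.png",cv2.resize(p[159:279,204:344],None,fx=5,fy=5,interpolation=cv2.INTER_CUBIC))
p,D=ctrl.snapshot("wrist");cv2.imwrite("pics/w10.png",p)
print(ctrl.get_obs()["force"],ctrl.get_obs()["tool_pos"])
E
```

```text
[-3.53376323  0.9741135  10.64143086] [ 0.48687226 -0.00782516  0.13271413]
```

View pics/s10c.png

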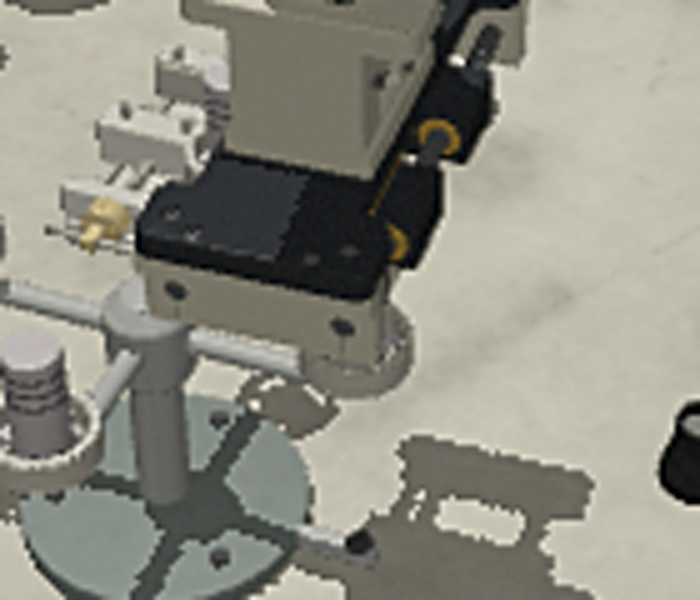

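View pics/w10.png

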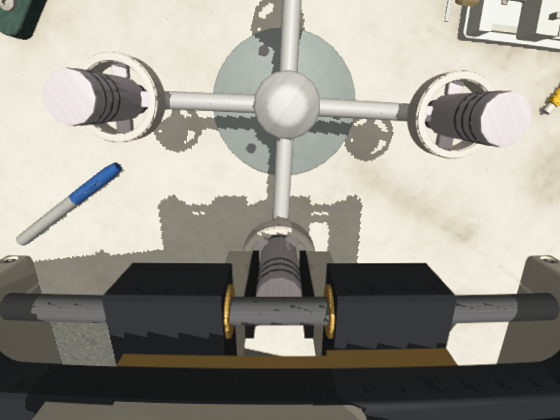

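The holder is seated and upright, with a steady push of about 12 N. I ease off, open the jaws and rise.

Request:
apply_moves(
  motion=[
    [[0, 0, 0.05], 0],
    [[0, 0, 0.1], 0],
    [[0, 0, 0.15], 0],
    [[0, 0, 0.15], 0],
  ],
)

```text
clock: 20.7
tool_pos: [0.4867, -0.0078, 0.1336]
orientation: [-180.0, -0.0, -74.8]
force: [-1.8, -0.8, 4.0]
opening: 0.0213
```

Request:
apply_moves(
  motion=[
    [[0, 0, 0], 0],
    [[0, 0, 0], 0],
    [[0, 0, 0], 0],
    [[0, 0, 0], 0],
    [[0, 0, 0], 0],
    [[0, 0, 0], 0],
  ],
  hand=4.5,
)

```text
clock: 21.3
tool_pos: [0.4865, -0.0078, 0.1333]
orientation: [180.0, -0.0, -74.8]
force: [-0.2, -0.2, 0.1]
opening: 0.0451
```

Request:
apply_moves(
  motion=[
    [[0, 0, 0.5], 0],
    [[0, 0, 1.5], 0],
    [[0, 0, 3], 0],
    [[0, 0, 5], 0],
    [[0, 0, 8], 0],
    [[0, 0, 11], 0],
    [[0, 0, 13], 0],
    [[0, 0, 13], 0],
  ],
)

```text
clock: 22.1
tool_pos: [0.4882, -0.0076, 0.2676]
orientation: [-179.6, -0.0, -74.7]
force: [-0.1, 0.4, -0.7]
opening: 0.0449
```

```bash
python3 - <<'E'
from h import *
o=ctrl.get_obs()
p,D=ctrl.snapshot("scene");cv2.imwrite("pics/s11c.png",cv2.resize(p[159:279,204:344],None,fx=5,fy=5,interpolation=cv2.INTER_CUBIC))
p,D=ctrl.snapshot("wrist");cv2.imwrite("pics/w11.png",p)
C=cloud("wrist",D,o)
mk=(D>0)&(C[...,2]>.155)&(C[...,2]<.172)&(C[...,0]>.4)&(C[...,0]<.68)&(abs(C[...,1])<.13)
n,l,s,c=cv2.connectedComponentsWithStats(mk.astype(np.uint8))
A=np.array([.5690,.0102])
for i in range(1,n):
    if s[i,4]>30: q=C[l==i];z=np.median(q[:,2]);w=onz("wrist",*c[i],z,o);d=w[:2]-A;print(s[i],w.round(4),np.hypot(*d).round(4),np.degrees(np.arctan2(d[1],d[0]))%360)
print(o["force"],o["tool_pos"])
E
```

```text
[279   0  23   5  82] [0.6432 0.0259 0.1605] 0.0759 11.963155082645391
[161  87  31  29 708] [0.5525 0.0918 0.167 ] 0.0833 101.45250854541133
[375  98  32  29 716] [ 0.5883 -0.0705  0.1672] 0.083 283.4371606485388
[266 195  26  28 563] [ 0.4892 -0.007   0.1667] 0.0817 192.16905647809355
[-0.06022022  0.41390529 -0.73350628] [ 0.48817774 -0.00757156  0.26755071]
```

View pics/s11c.png

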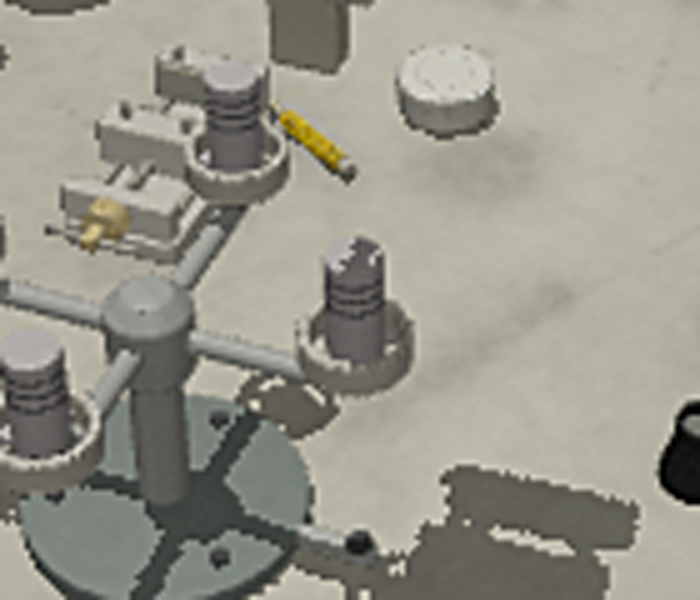

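View pics/w11.png

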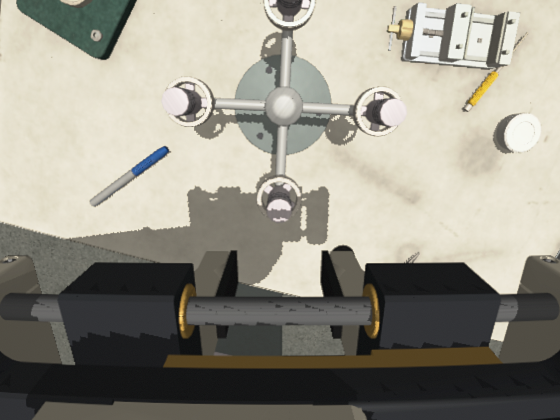

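The holder hangs upright on the front branch, over the pointer (tip at zoom (358,542) in the scene). Nothing is touching it.

Request:
apply_moves(
  motion=[
    [[0, 0, 0], 0],
    [[0, 0, 0], 0],
    [[0, 0, 0], 0],
  ],
)

```text
clock: 22.5
tool_pos: [0.4862, -0.0079, 0.2627]
orientation: [179.9, -0.0, -74.8]
force: [-0.1, 0.6, -0.2]
opening: 0.0451
```

```bash
python3 -c "
from plant import ctrl
print(ctrl.get_obs()['force']);print(ctrl.close_job())"
```

```text
[-0.14072606  0.60364116 -0.20969391]
the job is handed in; nothing more can be done
None
```

The holder is hung on the empty branch, pressed home and released, and I handed the job in at 22.5 s. No verdict was reported.

- **Turning the rack:** I straddled the empty branch's pin with the jaws and led it about 173° anticlockwise, at 1–3 N in the readings. It ended at about 192°. The pointer measured about 194°, so the pin tip is about 3 mm off the front line.
- **Hanging and pressing:** I gripped the holder by its sleeve and lowered it over the pin with no bump. The washer came up about 26–27 mm below the tip. I pressed to about 12 N vertically, with 3–4 N of side force, and held it about 0.6 s. Then I eased off, opened the jaws and rose clear.
- **Last checks:** The pictures show the holder upright on the pin, with the branch over the pointer and the gripper clear of it. I never moved near the loupe, tin or marker, but did not re-measure their positions.
- **Disagreement:** Heights in the last wrist picture read about 3 mm high because the arm was still settling. I did not retake it.

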